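Centre the card stand and hold the clip open round its card

TASK

Set the little card stand down in the middle of the serving plate, square between the plate's two stops, and let go of it. Then take the spring clip by its tails, squeeze it wide open and hold it, upright and in line with the card, around the middle of the card's top edge: the edge well in between the gaping jaws, the clip touching neither card nor stand, so that a voucher can be slipped in. Finish while still holding it open there; leave the carton, the bowl and the jar where they are.

Things in the scene. Friction and masses are not known exactly. Their poses are not given: they have to be found in the camera images.
- plate: Fixed marble serving plate, 110 (x) x 160 (y) x 8 mm thick, with two dark wooden stops near the ends of its long y axis: each 60 (x) x 12 (y) mm, 12 mm high above the plate, inner faces 120 mm apart (60 mm either side of the centre). Origin: centre of the underside; top face 8 mm above it; z up.
- stand: Loose card stand, about 0.12 kg: pale wooden foot 40 (x) x 70 (y) x 22 mm high; a stiff upright white card, 5 mm thick (x), 52 mm wide (y), rises from its middle, from 22 to 84 mm above the underside. Can be picked up by the card's two side edges (52 mm apart along y). Origin: centre of the underside; z up. Starts upright on the table.
- card_top (a point): Middle of the card's top edge, on the stand's z axis 84 mm above its underside.
- clip: Loose steel spring clip, about 60 g, standing on the table on its closed jaws, tails up, 79 mm high, alike from both sides. Jaw lips run along y, 50 mm wide, each 10 mm thick in x (foot 20 x 50 mm). Origin: mid-plane between the jaws, level with the closed lips' underside (not moved by opening); z up along the tails.
- clip_tails (a point): Grip point midway between the tails, 62 mm above the clip's origin. The flat tails, 34 mm wide (y), rise from 41 to 79 mm and splay to +x and -x: outer faces 45 mm apart at the top when closed, about 18 mm and parallel when fully squeezed. Squeezing them together along x opens the jaws: about 3 N starts it, 12 N opens it fully, a 25 N grip is fine. They spring shut when released.
- clip_hinge (a point): Middle of the hinge axis (along y), 38 mm above the clip's origin; a coil of radius 6.5 mm sits on it, so the throat between the jaws ends 31 mm above the origin. Fully open, the lips stand about 22 mm apart and have risen 2 mm.
- clip_jaw (a joint): Opening of each clip jaw from the middle plane, rad: 0 closed, 0.32 fully open (both jaws move alike).
- carton: Bystander: brown chocolate carton with a dark band, 60 x 90 x 75 mm (83 with its bow), loose. Origin: centre of the underside.
- bowl: Bystander: white bowl with small chocolate eggs, 100 mm across, about 70 mm high with the eggs, loose. Origin: centre of the underside.
- jar: Bystander: small amber jar with a steel lid, 48 mm across, 65 mm high, loose. Origin: centre of the underside.
Things that resemble listed ones, but are neither listed nor needed, are in the scene too. Several things look just like the stand: the one meant starts nearest to the robot's base. What is shaped like the clip but green is not meant.

How it is judged:
By the outcome, as a careful person would: the job done as asked, in the order asked, and still so for the second after the job is handed in, while the arm keeps its last pose, push and grip.
It also fails if it takes over 61 s, if anything falls off the work surface, if the arm or the gripper's body presses on something with over 40 N, if the wrist force passes 120 N, or if a joint passes its speed limit or range.

ROBOT

A 6-joint arm with a two-finger parallel gripper is mounted at the origin on the work surface. World frame = base frame: x ahead of the robot, y to its left, z up, the work surface at z = 0. Lengths are in m, angles in rad, forces in N, time in s.
With the tool pointing down it reaches from about 0.425 to 0.925 m from the base axis. Payload 12.5 kg.
Tool frame: the origin (TCP) lies on the centre line of the jaws, within the pads' length; the fingertips stand 25 mm ahead of it and the grasp point (between the pads) lies 6 mm ahead of it; z points along the fingers, y is the line along which they close (so a half turn about z gives the same grasp; the last joint's range is limited). The gripper opens to 85 mm and grips with 20 to 120 N. Pads are 22 mm wide; open, the fingers measure 114 mm over their backs; the gripper's body (76 mm by 85 mm) begins 54 mm behind the grasp point. The pads swing forward as they close: fully open they stand 13 mm farther back than shut.
Start: joints at [1.039, 0.491, 1.559, -0, 1.092, -0.106], TCP at [0.258, 0.569, 0.256] pointing down, gripper open.
Joint ranges: [-3.1, 3.1], [-0.84, 2.19], [0.05, 2.79], [-1.13, 4.28], [0.06, 2.93], [-2.69, 2.69]. Speed limits (rad/s): [2.22, 2.22, 2.79, 3.14, 3.14, 3.14].

INTERFACE

Orientations are given as a rotation vector (axis times angle).
In Python, from rig import ctrl gives the robot as it stands.
- The arm moves only by the tool play_rows, never from a script. Its argument "rows" is a list of rows, each an object of numbers: "x", "y", "z": the shift along the tool's x, y, z in mm; "yaw": the turn about the tool's z in degrees; "jaw": the opening in per cent of the stroke, from 0 (shut) to 100 (fully open). In form: [{"x": .., "y": .., "z": .., "yaw": .., "jaw": ..}, ...]. A call has 1 to 8 rows; each row shifts and turns the commanded pose from where the row before left it, along the tool's axes as they then stand; what a row does not reach is not made up. A row lasts 1/12 s, in which the tool goes at most 41.7 mm and 7.16 degrees, less where a joint would pass 70% of its speed; a pose out of reach is approached as far as the arm can. A call with a gripper value outside its range is refused whole. The fingers move at their own pace and stop on an object; "force" is the grip in N (left out, the last holds). Time passes only in rows, so rows that do not move let the fingers close. It gives the time, the measured TCP pose, the force, the opening and the grip force at its end, in the units of the state.
- ctrl.get_state(): the state, without advancing time (a new reading comes with each control period).
- ctrl.snapshot(name): name is "scene" or "side" or "wrist"; returns a dict with "image" (400x640x3 uint8, red, green, blue), "mtx" (3x3 intrinsics, pixels), "rvec" (rotation vector, rad) and "tvec" (3), from world to camera coordinates, as OpenCV has them; the wrist camera has in their place "mount" (4x4, takes a point from camera to tool coordinates, whose origin is the TCP and whose axes are the flange's). Camera axes: x right, y down, z forward; pixel columns grow to the right and rows downward; lengths in m; the calibration is good to about 2 mm. A picture is of the moment at which its call begins: read the wrist's pose just before it. There is no depth.
- ctrl.sign_off(): hands the job in; it is judged then, once.
The state is a dict: "time": time; "q": joint angles; "qvel": joint speeds; "tau": joint torques, N m; "tool_pos": TCP position; "orientation": TCP orientation; "force": force on the tool from outside, world axes, zero at the start; "torque": the same for the moment, N m; "width": finger opening in m; "gripper_force": force on a finger pad.
Only numpy, scipy, OpenCV 4.12 (cv2) and the standard library are available. Lean on these libraries where they do the work, as an engineer would, in place of code of your own. Each camera call takes 0.05 s, during which the arm holds its last target. There are 200 camera calls.

## Working session

There is one attempt and no reset: what is moved stays moved. The work goes in short steps, Python scripts to look and compute and a tool call to move; the robot and the scene stay as the last step left them, time stands still between calls to the robot, and variables do not carry over. Pictures are saved under pics/ and viewed, at most 10 in all, crops included, and the job is handed in when it is done.

Besides the shell and the picture viewer there is one more tool, called after ">>>" as name(argument=value, ...), one argument or row to a line, values as JSON. play_rows: Moves the arm, as the interface text tells. Its arguments: {"type":"object","properties":{"rows":{"type":"array"},"force":{"type":"number"}},"required":["rows"]}

```bash
mkdir -p pics; ls; cat > h.py <<'E'
import numpy as np, cv2
from rig import ctrl
from scipy.spatial.transform import Rotation as R
def snap(n,f):
    st=ctrl.get_state(); s=ctrl.snapshot(n); cv2.imwrite('pics/'+f,s['image'][:,:,::-1])
    if n=='wrist':
        T=np.eye(4);T[:3,:3]=R.from_rotvec(st['orientation']).as_matrix();T[:3,3]=st['tool_pos']
        C=T@np.array(s['mount'])
    else:
        Rm=R.from_rotvec(np.ravel(s['rvec'])).as_matrix();C=np.eye(4);C[:3,:3]=Rm.T;C[:3,3]=-Rm.T@np.ravel(s['tvec'])
    np.savez('pics/'+f[:-4]+'.npz',C=C,K=s['mtx'],im=s['image'])
    return s['image'],np.array(s['mtx']),C
def load(f):
    d=np.load('pics/'+f+'.npz');return d['im'],d['K'],d['C']
def ray(K,C,p):
    d=C[:3,:3]@np.linalg.solve(K,[p[0],p[1],1.]);return C[:3,3],d
def onz(K,C,p,z):
    o,d=ray(K,C,p);return o+d*(z-o[2])/d[2]
def proj(K,C,X):
    c=C[:3,:3].T@(np.array(X)-C[:3,3]);u=K@c;return u[:2]/u[2]
E
python3 - <<'E'
from h import *
print(ctrl.get_state())
for n in('scene','side','wrist'):
    im,K,C=snap(n,n+'0.png');print(n,C[:3,3].round(3),K.round(0).tolist())
E
```

```text
pics
{'time': 0.0, 'q': array([ 1.03941414e+00,  4.91564320e-01,  1.55948751e+00,  8.21354382e-06,
        1.09172057e+00, -1.05617884e-01]), 'qvel': array([ 0.00034502,  0.00010459,  0.00040349, -0.00082362, -0.0008449 ,
       -0.00098065]), 'tau': array([ 5.32239610e-04, -6.18467689e+01, -2.61591500e+01, -1.71415145e-04,
        4.15918199e-03,  2.77967183e-05]), 'tool_pos': array([0.25801176, 0.56901735, 0.25571167]), 'orientation': array([-6.63675186e-01, -3.07030488e+00,  1.75613906e-03]), 'force': array([ 0.23327065,  0.07218491, -0.19691487]), 'torque': array([-0.01562252,  0.05687199,  0.0068171 ]), 'gripper_force': 0.0, 'width': 0.0855507872540038}
scene [1.266 0.007 0.638] [[423.0, 0.0, 326.0], [0.0, 423.0, 203.0], [0.0, 0.0, 1.0]]
side [ 0.081 -0.399  0.844] [[400.0, 0.0, 317.0], [0.0, 400.0, 202.0], [0.0, 0.0, 1.0]]
wrist [0.198 0.596 0.372] [[284.0, 0.0, 322.0], [0.0, 284.0, 201.0], [0.0, 0.0, 1.0]]
```

View pics/scene0.png

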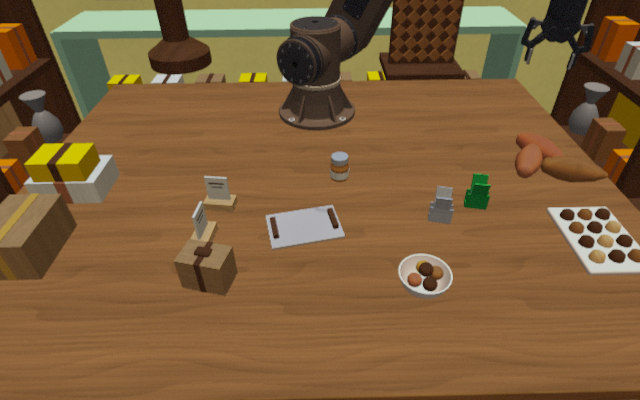

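View pics/side0.png

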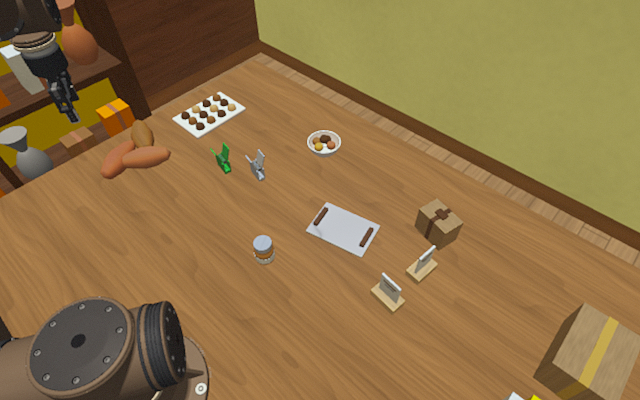

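The scene view shows the wanted stand at about (218,193), nearest the base. The look-alike is at (204,225), the plate at (304,226), the grey clip at (441,205) and the green one at (478,190). In the side view they are the stand at (388,290), plate at (343,229), clip at (257,165) and carton at (438,222). I'll measure them from masks.

```bash
python3 - <<'E'
from h import *
for n in('scene','side'):
    im,K,C=load(n+'0'); hsv=cv2.cvtColor(im,cv2.COLOR_RGB2HSV)
    g=((hsv[...,1]<60)&(hsv[...,2]>90)).astype(np.uint8)   # whitish/grey
    foot=((hsv[...,0]>12)&(hsv[...,0]<26)&(hsv[...,2]>190)&(hsv[...,1]>50)&(hsv[...,1]<140)).astype(np.uint8)
    for nm,m,z in(('grey',g,0.008),('foot',foot,0.022)):
        k,l,s,c=cv2.connectedComponentsWithStats(m)
        for i in range(1,k):
            if s[i,4]>40 and s[i,4]<6000:
                X=onz(K,C,c[i],z)
                if not(0.3<X[0]<1 and abs(X[1])<.5): continue
                cn=max(cv2.findContours((l==i).astype(np.uint8),0,2)[0],key=len)
                bx=cv2.boxPoints(cv2.minAreaRect(cn))
                print(n,nm,c[i].round(1),s[i].tolist(),'c',X[:2].round(3),'box',[onz(K,C,p,z)[:2].round(3).tolist() for p in bx])
for n,p in(('scene',(218,195)),('side',(388,292))):
    pass
a=[]
def tri(p,q):
    A=0;b=0
    for n,u in(('scene',p),('side',q)):
        _,K,C=load(n+'0');o,d=ray(K,C,u);d/=np.linalg.norm(d);P=np.eye(3)-np.outer(d,d);A=A+P;b=b+P@o
    return np.linalg.solve(A,b).round(3)
print('card',tri((217,178),(391,279)),'clip',tri((443,190),(257,155)),'plate',tri((304,226),(343,229)))
big=[]
for n,(x,y) in(('scene',(380,150)),('scene',(170,150)),('side',(200,120)),('side',(350,230))):
    im,_,_=load(n+'0');big.append(cv2.resize(im[y:y+100,x:x+130],(400,300),interpolation=cv2.INTER_CUBIC))
cv2.imwrite('pics/crop.png',np.vstack([np.hstack(big[:2]),np.hstack(big[2:])])[:,:,::-1])
E
```

```text
scene grey [338.4 175.5] [331, 171, 17, 8, 81] c [0.378 0.054] box [[0.386, 0.032], [0.357, 0.035], [0.367, 0.077], [0.396, 0.073]]
scene grey [216.9 187.2] [204, 176, 26, 23, 419] c [ 0.419 -0.25 ] box [[0.37, -0.292], [0.372, -0.228], [0.464, -0.213], [0.462, -0.273]]
scene grey [441.4 205.7] [428, 186, 26, 37, 550] c [0.506 0.289] box [[0.556, 0.246], [0.421, 0.289], [0.438, 0.343], [0.57, 0.295]]
scene grey [198.9 219.5] [192, 201, 15, 38, 278] c [ 0.541 -0.269] box [[0.482, -0.305], [0.472, -0.278], [0.594, -0.236], [0.602, -0.26]]
scene grey [303.2 226.5] [265, 205, 80, 44, 2260] c [ 0.57  -0.033] box [[0.528, -0.122], [0.487, 0.05], [0.605, 0.057], [0.638, -0.099]]
scene grey [424.2 274.7] [398, 253, 55, 45, 1201] c [0.717 0.207] box [[0.708, 0.141], [0.62, 0.221], [0.723, 0.272], [0.796, 0.195]]
side grey [324.1 142.4] [307, 130, 34, 27, 446] c [0.769 0.219] box [[0.775, 0.299], [0.845, 0.221], [0.756, 0.144], [0.69, 0.217]]
side grey [257.3 165.1] [245, 149, 20, 32, 292] c [0.565 0.3  ] box [[0.567, 0.359], [0.621, 0.347], [0.57, 0.239], [0.52, 0.252]]
side grey [343.1 229. 
[... 313 characters left out ...]
ox [[0.582, -0.222], [0.675, -0.23], [0.668, -0.252], [0.576, -0.243]]
side grey [265.2 259. ] [254, 252, 21, 12, 80] c [0.363 0.047] box [[0.353, 0.075], [0.392, 0.046], [0.376, 0.024], [0.338, 0.053]]
side grey [389.6 287.4] [380, 272, 22, 31, 288] c [ 0.504 -0.221] box [[0.49, -0.185], [0.527, -0.186], [0.519, -0.253], [0.483, -0.251]]
side foot [421.1 269.3] [407, 259, 30, 22, 254] c [ 0.584 -0.25 ] box [[0.561, -0.226], [0.631, -0.229], [0.621, -0.269], [0.553, -0.264]]
side foot [386.6 298.3] [371, 283, 34, 28, 260] c [ 0.471 -0.235] box [[0.464, -0.195], [0.503, -0.196], [0.494, -0.265], [0.456, -0.263]]
card [ 0.484 -0.227  0.082] clip [0.547 0.269 0.084] plate [ 0.562 -0.032  0.001]
```

View pics/crop.png

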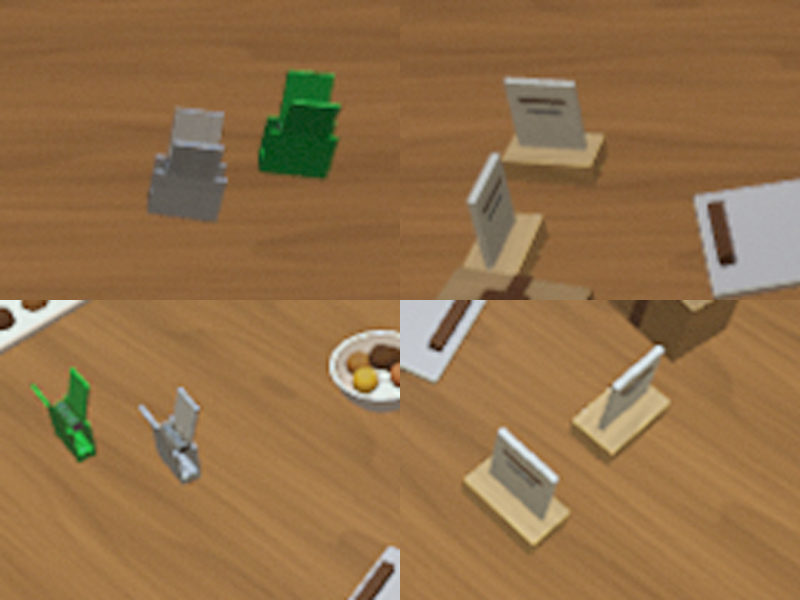

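The crops confirm it: the grey clip is at about (0.55, 0.27), and the stand at about (0.48, -0.23) with its card facing the robot's x. The plate is at about (0.56, -0.034), turned about 12°. Next I'll work out the moves.

```bash
cat >> h.py <<'E'
def go(x,y,z,psi=None):
    "psi (deg): world heading wanted for the tool's y line (mod 180); yaw first, or shift first"
    st=ctrl.get_state();M=R.from_rotvec(st['orientation']).as_matrix();d=np.array([x,y,z])-st['tool_pos']
    print('t',round(st['time'],2),'pos',st['tool_pos'].round(4),'yhead',round(np.degrees(np.arctan2(M[1,1],M[0,1])),2),'xhead',round(np.degrees(np.arctan2(M[1,0],M[0,0])),2),'tilt',(M[:,2]).round(4),'q6',st['q'][5].round(2),'w',round(st['width'],4),'gf',round(st['gripper_force'],1))
    print('shift now (mm)',(M.T@d*1e3).round(1))
    if psi is not None:
        h=np.degrees(np.arctan2(M[1,1],M[0,1]));t=-((psi-h+90)%180-90)  # tool z down
        M2=M@R.from_rotvec([0,0,np.radians(t)]).as_matrix()
        print('yaw',round(t,2),'shift after yaw',(M2.T@d*1e3).round(1))
E
python3 - <<'E'
from h import *
go(.52,.24,.25)
print(ctrl.snapshot('wrist')['mount'])
E
```

```text
t 0.15 pos [0.258  0.5691 0.2559] yhead 65.61 xhead 155.61 tilt [-4.e-04 -7.e-04 -1.e+00] q6 -0.11 w 0.0855 gf 0.0
shift now (mm) [-374.5 -191.5    6. ]
[[ 2.35636608e-04 -9.66011804e-01 -2.58497852e-01  6.59149911e-02]
 [ 9.99999788e-01  7.05335541e-05  6.47975646e-04 -1.66112492e-04]
 [-6.07719350e-04 -2.58497950e-01  9.66011615e-01 -1.16460043e-01]
 [ 0.00000000e+00  0.00000000e+00  0.00000000e+00  1.00000000e+00]]
```

>>> play_rows(
  rows=[
    {"x":-37.5,"y":-19,"z":0,"yaw":0,"jaw":100},
    {"x":-37.5,"y":-19,"z":0,"yaw":0,"jaw":100},
    {"x":-37.5,"y":-19,"z":0,"yaw":0,"jaw":100},
    {"x":-37.5,"y":-19,"z":0,"yaw":0,"jaw":100},
    {"x":-37.5,"y":-19,"z":0,"yaw":0,"jaw":100},
    {"x":-37.5,"y":-19,"z":0,"yaw":0,"jaw":100},
    {"x":-37.5,"y":-19,"z":0,"yaw":0,"jaw":100},
    {"x":-37.5,"y":-19,"z":0,"yaw":0,"jaw":100},
  ],
)

```text
time: 0.87
tool_pos: [0.4676, 0.3074, 0.2563]
orientation: [-0.664, -3.071, -0.0]
force: [1.5, 1.3, -0.0]
width: 0.0851
gripper_force: 0.0
```

>>> play_rows(
  rows=[
    {"x":-37,"y":-19,"z":0,"yaw":7,"jaw":100},
    {"x":-37,"y":-19,"z":0,"yaw":7,"jaw":100},
    {"x":0,"y":0,"z":0,"yaw":7,"jaw":100},
    {"x":0,"y":0,"z":0,"yaw":7,"jaw":100},
    {"x":0,"y":0,"z":0,"yaw":7,"jaw":100},
    {"x":0,"y":0,"z":0,"yaw":7,"jaw":100},
    {"x":0,"y":0,"z":0,"yaw":7,"jaw":100},
    {"x":0,"y":0,"z":0,"yaw":7,"jaw":100},
  ],
)

```text
time: 1.53
tool_pos: [0.5142, 0.241, 0.2562]
orientation: [-2.035, -2.393, 0.0]
force: [0.5, -0.7, 0.6]
width: 0.0853
gripper_force: 0.0
```

```bash
python3 - <<'E'
from h import *
snap('wrist','w1.png');go(.48,-.15,.25,90)
E
```

```text
t 1.58 pos [0.5142 0.241  0.2562] yhead 8.73 xhead 98.73 tilt [-2.e-04 -0.e+00 -1.e+00] q6 0.17 w 0.0854 gf 0.0
shift now (mm) [-381.3  -93.2    6.2]
yaw -81.27 shift after yaw [  34.2 -391.     6.2]
```

View pics/w1.png

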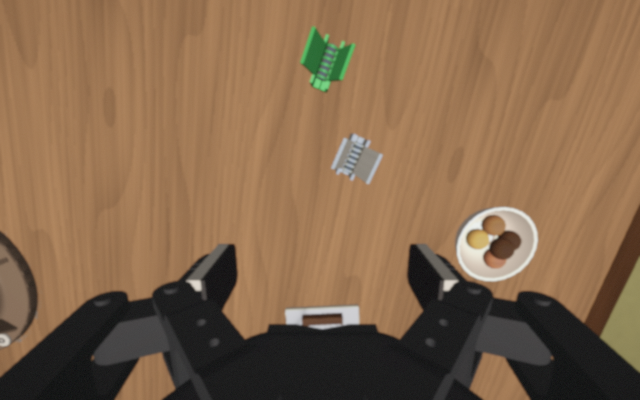

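The wrist view shows the grey clip at (357,159), the green one at (327,60), the bowl at (497,243), and the plate's near stop at (322,319).

```bash
python3 - <<'E'
from h import *
im,K,C=load('w1')
hsv=cv2.cvtColor(im,cv2.COLOR_RGB2HSV)
m=((hsv[...,1]<70)&(hsv[...,2]>70)).astype(np.uint8); m[:,:300]=0;m[:,420:]=0;m[:100]=0;m[210:]=0
cn=max(cv2.findContours(m,0,2)[0],key=cv2.contourArea);r=cv2.minAreaRect(cn);b=cv2.boxPoints(r)
print(r)
W=np.array([onz(K,C,p,.079)[:2] for p in b]);print(W.round(4),'mean',W.mean(0).round(4))
for i in range(4):
    e=W[(i+1)%4]-W[i];print(np.linalg.norm(e).round(4),np.degrees(np.arctan2(e[1],e[0])).round(1))
x,y=320,120
cv2.imwrite('pics/wc.png',cv2.resize(im[y:y+75,x:x+100],(800,600),interpolation=cv2.INTER_CUBIC)[:,:,::-1])
E
```

```text
((357.28350830078125, 158.73712158203125), (43.9644889831543, 45.18290710449219), 23.96249008178711)
[[0.5167 0.2618]
 [0.5279 0.3058]
 [0.5715 0.2951]
 [0.5617 0.2499]] mean [0.5444 0.2782]
0.0454 75.7
0.0449 -13.8
0.0462 -102.2
0.0466 165.2
```

View pics/wc.png

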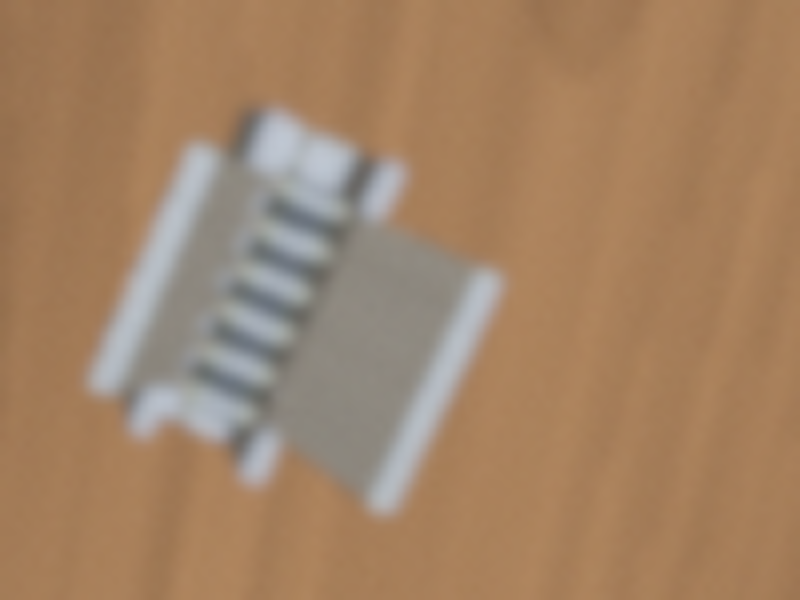

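>>> play_rows(
  rows=[
    {"x":-38,"y":-9,"z":0,"yaw":0,"jaw":100},
    {"x":-38,"y":-9,"z":0,"yaw":0,"jaw":100},
    {"x":-38,"y":-9,"z":0,"yaw":0,"jaw":100},
    {"x":-38,"y":-9,"z":0,"yaw":0,"jaw":100},
    {"x":-38,"y":-9,"z":0,"yaw":0,"jaw":100},
    {"x":-38,"y":-9,"z":0,"yaw":0,"jaw":100},
    {"x":-38,"y":-9,"z":0,"yaw":0,"jaw":100},
    {"x":-38,"y":-9,"z":0,"yaw":0,"jaw":100},
  ],
)

```text
time: 2.25
tool_pos: [0.4935, -0.0724, 0.2564]
orientation: [2.024, 2.403, 0.0]
force: [0.9, 0.2, -0.1]
width: 0.0856
gripper_force: 0.0
```

>>> play_rows(
  rows=[
    {"x":-38,"y":-9,"z":0,"yaw":0,"jaw":100},
    {"x":-38,"y":-9,"z":0,"yaw":-7,"jaw":100},
    {"x":0,"y":0,"z":0,"yaw":-7,"jaw":100},
    {"x":0,"y":0,"z":0,"yaw":-7,"jaw":100},
    {"x":0,"y":0,"z":0,"yaw":-7,"jaw":100},
    {"x":0,"y":0,"z":0,"yaw":-7,"jaw":100},
    {"x":0,"y":0,"z":0,"yaw":-7,"jaw":100},
    {"x":0,"y":0,"z":0,"yaw":-7,"jaw":100},
  ],
)

```text
time: 2.92
tool_pos: [0.4891, -0.1461, 0.2562]
orientation: [-0.848, -3.025, -0.0]
force: [-0.1, -0.0, 0.1]
width: 0.0853
gripper_force: 0.0
```

>>> play_rows(
  rows=[
    {"x":0,"y":0,"z":0,"yaw":-7,"jaw":100},
    {"x":0,"y":0,"z":0,"yaw":-7,"jaw":100},
    {"x":0,"y":0,"z":0,"yaw":-7,"jaw":100},
    {"x":0,"y":0,"z":0,"yaw":-7,"jaw":100},
    {"x":0,"y":0,"z":0,"yaw":0,"jaw":100},
  ],
)

```text
time: 3.33
tool_pos: [0.4891, -0.146, 0.2562]
orientation: [-0.092, -3.14, -0.0]
force: [-1.1, 0.3, 0.1]
width: 0.0855
gripper_force: 0.0
```

```bash
python3 - <<'E'
from h import *
snap('wrist','w2.png');go(.48,-.228,.14,85)
E
```

```text
t 3.38 pos [ 0.4891 -0.146   0.2562] yhead 86.17 xhead 176.17 tilt [-0.e+00  1.e-04 -1.e+00] q6 -1.92 w 0.0856 gf 0.0
shift now (mm) [  3.6 -82.4 116.2]
yaw 1.17 shift after yaw [  1.9 -82.4 116.2]
```

View pics/w2.png

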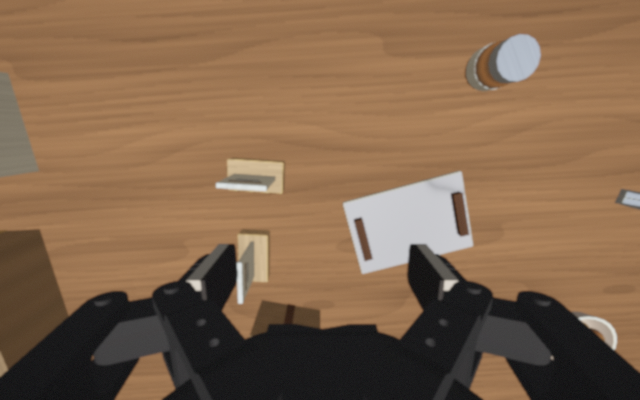

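The wrist view shows the stand's card top strip at about (242,187) and its foot at (227,159)–(284,193). The full plate has corners near (343,204), (462,172), (473,245) and (362,272), with stops at (362,239) and (460,213).

```bash
python3 - <<'E'
from h import *
im,K,C=load('w1')
W=np.array([onz(K,C,p,.079)[:2] for p in((343.7,137.5),(331.2,168.8),(369,184.3),(383.1,153.8))])
print('clip',W.round(4).tolist(),W.mean(0).round(4));
for a,b in((0,1),(3,2),(1,2),(0,3)): e=W[b]-W[a];print(np.linalg.norm(e).round(4),np.degrees(np.arctan2(e[1],e[0])).round(1))
im,K,C=load('w2');hsv=cv2.cvtColor(im,cv2.COLOR_RGB2HSV)
def rect(m,z,nm):
    cn=max(cv2.findContours(m.astype(np.uint8),0,2)[0],key=cv2.contourArea)
    w=np.array([onz(K,C,p[0],z)[:2]*1e4 for p in cn],np.float32)
    r=cv2.minAreaRect(w);print(nm,'c',np.round(r[0],1)/1e4,'size',np.round(r[1],0)/1e4,'ang',round(r[2],1),cv2.boundingRect(cn))
def win(x0,y0,x1,y1):
    w=np.zeros(im.shape[:2],bool);w[y0:y1,x0:x1]=1;return w
light=(hsv[...,1]<50)&(hsv[...,2]>150)
rect(win(330,160,485,285)&((hsv[...,1]<60)&(hsv[...,2]>130)),.008,'plate')
dk=(hsv[...,2]<100)
rect(win(345,210,385,265)&dk,.020,'stopA');rect(win(445,185,470,240)&dk,.020,'stopB')
for z in(.084,):
    rect(win(205,170,280,200)&(hsv[...,1]<45)&(hsv[...,2]>170),z,'card')
print(hsv[180:192,240].tolist())
foot=(hsv[...,0]>10)&(hsv[...,0]<28)&(hsv[...,2]>190)
f=win(215,150,300,205)&foot; rect(f,.022,'foot(vis)')
E
```

```text
clip [[0.5267, 0.2974], [0.5196, 0.264], [0.5617, 0.2543], [0.5695, 0.2878]] [0.5444 0.2759]
0.0341 -102.0
0.0344 -103.1
0.0432 -13.1
0.0438 -12.6
plate c [ 0.56045 -0.03149] size [0.1111 0.1603] ang 12.3 (343, 171, 131, 103)
stopA c [ 0.54578 -0.10245] size [0.0065 0.0028] ang 86.6 (355, 219, 6, 3)
stopB c [0.54465 0.02817] size [0.0581 0.0095] ang 10.7 (452, 192, 13, 43)
card c [ 0.47999 -0.22936] size [0.0538 0.0064] ang 82.7 (215, 182, 53, 10)
[[18, 45, 103], [17, 55, 106], [18, 48, 122], [20, 20, 150], [50, 4, 189], [83, 5, 217], [90, 6, 226], [80, 3, 226], [38, 5, 219], [19, 21, 207], [17, 56, 187], [15, 97, 165]]
foot(vis) c [ 0.47898 -0.23672] size [0.0823 0.0386] ang 82.7 (216, 160, 67, 33)
```

```bash
python3 - <<'E'
from h import *
go(.480,-.2294,.064,82.7)
E
```

```text
t 3.38 pos [ 0.4891 -0.146   0.2562] yhead 86.17 xhead 176.17 tilt [-0.e+00  1.e-04 -1.e+00] q6 -1.92 w 0.0856 gf 0.0
shift now (mm) [  3.5 -83.8 192.2]
yaw 3.47 shift after yaw [ -1.6 -83.9 192.2]
```

>>> play_rows(
  rows=[
    {"x":0,"y":0,"z":0,"yaw":3.5,"jaw":100},
    {"x":-0.5,"y":-28,"z":0,"yaw":0,"jaw":100},
    {"x":-0.5,"y":-28,"z":0,"yaw":0,"jaw":100},
    {"x":-0.6,"y":-28,"z":0,"yaw":0,"jaw":100},
    {"x":0,"y":0,"z":0,"yaw":0,"jaw":100},
    {"x":0,"y":0,"z":30,"yaw":0,"jaw":100},
    {"x":0,"y":0,"z":30,"yaw":0,"jaw":100},
    {"x":0,"y":0,"z":20,"yaw":0,"jaw":100},
  ],
)

```text
time: 4.05
tool_pos: [0.4794, -0.2292, 0.1744]
orientation: [-0.207, -3.134, -0.001]
force: [0.6, -0.3, -1.4]
width: 0.0853
gripper_force: 0.0
```

>>> play_rows(
  rows=[
    {"x":0,"y":0,"z":20,"yaw":0,"jaw":100},
    {"x":0,"y":0,"z":20,"yaw":0,"jaw":100},
    {"x":0,"y":0,"z":20,"yaw":0,"jaw":100},
    {"x":0,"y":0,"z":20,"yaw":0,"jaw":100},
    {"x":0,"y":0,"z":20,"yaw":0,"jaw":100},
    {"x":0,"y":0,"z":12,"yaw":0,"jaw":100},
    {"x":0,"y":0,"z":0,"yaw":0,"jaw":100},
  ],
)

```text
time: 4.63
tool_pos: [0.4792, -0.2288, 0.0621]
orientation: [-0.205, -3.132, -0.003]
force: [-0.7, 0.6, -1.0]
width: 0.0855
gripper_force: 0.0
```

```bash
python3 - <<'E'
from h import *
go(.480,-.2294,.064,82.7);snap('wrist','w3.png')
E
```

```text
t 4.63 pos [ 0.4792 -0.2288  0.0621] yhead 82.51 xhead 172.51 tilt [-0.0032  0.0022 -1.    ] q6 -2.01 w 0.0855 gf 0.0
shift now (mm) [-0.8 -0.5 -1.9]
yaw -0.19 shift after yaw [-0.8 -0.5 -1.9]
```

View pics/w3.png

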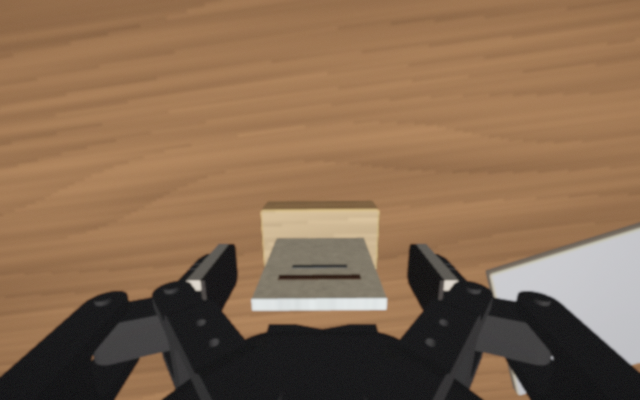

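The card sits centred between the fingers, with its top edge at (252–386, 304) and square to them. Closing now.

>>> play_rows(
  rows=[
    {"x":0,"y":0,"z":0,"yaw":0,"jaw":45},
    {"x":0,"y":0,"z":0,"yaw":0,"jaw":45},
    {"x":0,"y":0,"z":0,"yaw":0,"jaw":45},
    {"x":0,"y":0,"z":0,"yaw":0,"jaw":45},
    {"x":0,"y":0,"z":0,"yaw":0,"jaw":45},
    {"x":0,"y":0,"z":0,"yaw":0,"jaw":45},
    {"x":0,"y":0,"z":0,"yaw":0,"jaw":45},
  ],
  force=35,
)

```text
time: 5.27
tool_pos: [0.4804, -0.2297, 0.0653]
orientation: [0.202, 3.133, -0.001]
force: [-0.2, 0.5, 6.7]
width: 0.0513
gripper_force: 35.7
```

>>> play_rows(
  rows=[
    {"x":0,"y":0,"z":-10,"yaw":0,"jaw":45},
    {"x":0,"y":0,"z":-20,"yaw":0,"jaw":45},
    {"x":0,"y":0,"z":-25,"yaw":0,"jaw":45},
    {"x":0,"y":0,"z":-20,"yaw":0,"jaw":45},
    {"x":0,"y":0,"z":0,"yaw":0,"jaw":45},
  ],
)

```text
time: 5.68
tool_pos: [0.481, -0.2302, 0.1434]
orientation: [0.201, 3.13, -0.004]
force: [0.6, -0.3, -1.2]
width: 0.0514
gripper_force: 37.2
```

```bash
python3 - <<'E'
from h import *
im,K,C=snap('wrist','w4.png');go(.5605,-.0315,.13,102.3)
hsv=cv2.cvtColor(im,cv2.COLOR_RGB2HSV);w=np.zeros(im.shape[:2],bool);w[285:330,240:400]=1
m=w&(hsv[...,1]<45)&(hsv[...,2]>180);ys,xs=np.nonzero(m);print(xs.min(),xs.max(),ys.min(),ys.max())
st=ctrl.get_state();M=R.from_rotvec(st['orientation']).as_matrix()
for p in((xs.min(),ys.mean()),(xs.max()+1,ys.mean())):
    X=onz(K,C,p,st['tool_pos'][2]+.022);print((M.T@(X-st['tool_pos'])*1e3).round(1))
E
```

```text
t 5.73 pos [ 0.4806 -0.2299  0.1415] yhead 82.65 xhead 172.65 tilt [ 0.0034 -0.0021 -1.    ] q6 -2.01 w 0.0512 gf 37.2
shift now (mm) [-53.9 207.   11.4]
yaw -19.65 shift after yaw [-120.3  176.8   11.4]
257 387 291 303
[  1.6 -25.2 -22. ]
[  1.6  25.3 -22. ]
```

>>> play_rows(
  rows=[
    {"x":0,"y":0,"z":0,"yaw":-6.5,"jaw":45},
    {"x":0,"y":0,"z":0,"yaw":-6.5,"jaw":45},
    {"x":0,"y":0,"z":0,"yaw":-6.7,"jaw":45},
    {"x":-10,"y":15,"z":0,"yaw":0,"jaw":45},
    {"x":-20,"y":29,"z":0,"yaw":0,"jaw":45},
    {"x":-20,"y":29,"z":0,"yaw":0,"jaw":45},
    {"x":-20,"y":29,"z":0,"yaw":0,"jaw":45},
    {"x":-20,"y":29,"z":0,"yaw":0,"jaw":45},
  ],
)

```text
time: 6.4
tool_pos: [0.5398, -0.0808, 0.1384]
orientation: [0.337, -3.122, -0.001]
force: [0.7, 0.3, -2.1]
width: 0.0516
gripper_force: 37.1
```

>>> play_rows(
  rows=[
    {"x":-20,"y":29,"z":0,"yaw":0,"jaw":45},
    {"x":-10,"y":16.5,"z":0,"yaw":0,"jaw":45},
    {"x":0,"y":0,"z":20,"yaw":0,"jaw":45},
    {"x":0,"y":0,"z":20,"yaw":0,"jaw":45},
    {"x":0,"y":0,"z":0,"yaw":0,"jaw":45},
    {"x":0,"y":0,"z":0,"yaw":0,"jaw":45},
  ],
)

```text
time: 6.9
tool_pos: [0.5588, -0.0313, 0.0982]
orientation: [0.338, -3.12, -0.001]
force: [0.1, 0.2, -1.6]
width: 0.0512
gripper_force: 37.2
```

```bash
python3 - <<'E'
from h import *
im,K,C=snap('wrist','w5.png');go(.5605,-.0315,.0735,102.3)
E
```

```text
t 6.95 pos [ 0.5593 -0.0316  0.0992] yhead 102.33 xhead -167.67 tilt [-1.2e-03  3.0e-04 -1.0e+00] q6 -1.96 w 0.0513 gf 37.3
shift now (mm) [-1.3 -0.1 25.7]
yaw 0.03 shift after yaw [-1.3 -0.1 25.7]
```

View pics/w5.png

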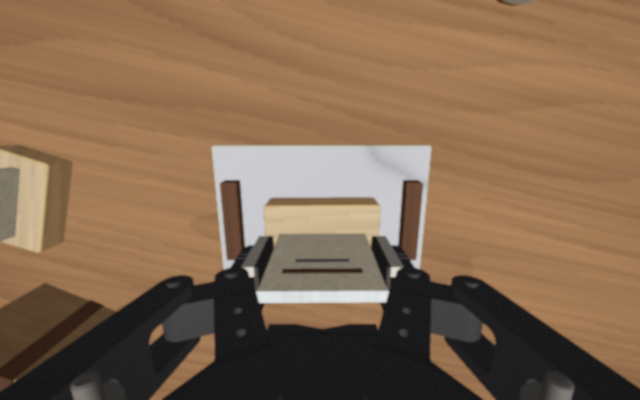

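The stand is centred (foot 264–380, stop inner faces 242 and 402) and square. I'll lower it until it touches.

>>> play_rows(
  rows=[
    {"x":-1,"y":0,"z":8,"yaw":0,"jaw":45},
    {"x":0,"y":0,"z":8,"yaw":0,"jaw":45},
    {"x":0,"y":0,"z":5,"yaw":0,"jaw":45},
    {"x":0,"y":0,"z":2,"yaw":0,"jaw":45},
    {"x":0,"y":0,"z":1.5,"yaw":0,"jaw":45},
    {"x":0,"y":0,"z":0,"yaw":0,"jaw":45},
    {"x":0,"y":0,"z":0,"yaw":0,"jaw":45},
  ],
)

```text
time: 7.53
tool_pos: [0.5605, -0.0313, 0.0749]
orientation: [-0.338, 3.123, 0.0]
force: [0.0, -0.4, -1.7]
width: 0.0514
gripper_force: 37.3
```

>>> play_rows(
  rows=[
    {"x":0,"y":0,"z":0.7,"yaw":0,"jaw":45},
    {"x":0,"y":0,"z":0.7,"yaw":0,"jaw":45},
    {"x":0,"y":0,"z":0,"yaw":0,"jaw":45},
  ],
)

```text
time: 7.78
tool_pos: [0.5604, -0.0312, 0.0734]
orientation: [-0.338, 3.123, 0.0]
force: [0.3, -0.4, -1.7]
width: 0.0513
gripper_force: 37.3
```

>>> play_rows(
  rows=[
    {"x":0,"y":0,"z":0.7,"yaw":0,"jaw":45},
    {"x":0,"y":0,"z":0.7,"yaw":0,"jaw":45},
    {"x":0,"y":0,"z":0,"yaw":0,"jaw":45},
    {"x":0,"y":0,"z":0,"yaw":0,"jaw":45},
  ],
)

```text
time: 8.12
tool_pos: [0.5605, -0.0313, 0.0733]
orientation: [-0.338, 3.122, -0.0]
force: [-4.6, 0.1, 15.3]
width: 0.0509
gripper_force: 38.6
```

>>> play_rows(
  rows=[
    {"x":0,"y":0,"z":-0.9,"yaw":0,"jaw":45},
    {"x":0,"y":0,"z":0,"yaw":0,"jaw":55},
    {"x":0,"y":0,"z":0,"yaw":0,"jaw":62},
    {"x":0,"y":0,"z":0,"yaw":0,"jaw":75},
    {"x":0,"y":0,"z":0,"yaw":0,"jaw":100},
    {"x":0,"y":0,"z":0,"yaw":0,"jaw":100},
    {"x":0,"y":0,"z":0,"yaw":0,"jaw":100},
    {"x":0,"y":0,"z":0,"yaw":0,"jaw":100},
  ],
)

```text
time: 8.78
tool_pos: [0.5604, -0.0312, 0.0728]
orientation: [0.338, -3.123, -0.0]
force: [0.3, -0.4, 0.3]
width: 0.0852
gripper_force: 0.0
```

>>> play_rows(
  rows=[
    {"x":0,"y":0,"z":-10,"yaw":0,"jaw":100},
    {"x":0,"y":0,"z":-20,"yaw":0,"jaw":100},
    {"x":0,"y":0,"z":-40,"yaw":0,"jaw":100},
    {"x":0,"y":0,"z":-40,"yaw":0,"jaw":100},
    {"x":0,"y":0,"z":-40,"yaw":0,"jaw":100},
    {"x":0,"y":0,"z":-30,"yaw":0,"jaw":100},
    {"x":0,"y":0,"z":0,"yaw":0,"jaw":100},
    {"x":0,"y":0,"z":0,"yaw":0,"jaw":100},
  ],
)

```text
time: 9.45
tool_pos: [0.5606, -0.0313, 0.2551]
orientation: [-0.338, 3.12, -0.002]
force: [0.7, -0.4, -0.7]
width: 0.0852
gripper_force: 0.0
```

```bash
python3 - <<'E'
from h import *
im,K,C=snap('wrist','w6.png');go(.5444,.2759,.2,-12.7)
print(ctrl.get_state()['tool_pos'])
E
```

```text
t 9.5 pos [ 0.5601 -0.0312  0.2534] yhead 102.36 xhead -167.64 tilt [ 1.e-03 -1.e-04 -1.e+00] q6 -1.96 w 0.0855 gf 0.0
shift now (mm) [-50.3 303.3  53.4]
yaw -64.94 shift after yaw [-296.1   82.9   53.4]
[ 0.56012314 -0.03116762  0.25344277]
```

View pics/w6.png

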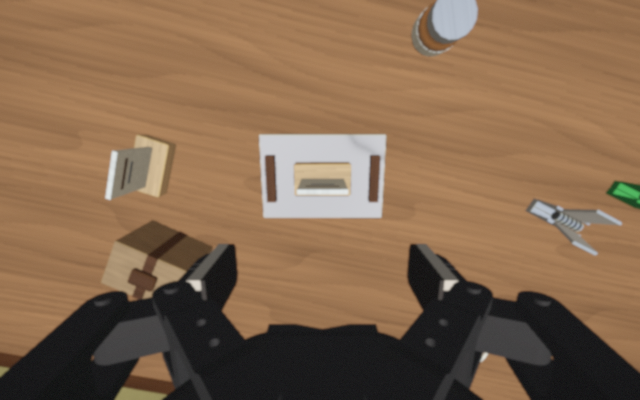

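The stand stands alone on the plate. Its card strip is at (323,191), between the stops at 271 and 374. I'll measure it precisely and then go to the clip.

```bash
python3 - <<'E'
from h import *
im,K,C=load('w6');hsv=cv2.cvtColor(im,cv2.COLOR_RGB2HSV)
def win(x0,y0,x1,y1):
    w=np.zeros(im.shape[:2],bool);w[y0:y1,x0:x1]=1;return w
def rect(m,z,nm):
    cn=max(cv2.findContours(m.astype(np.uint8),0,2)[0],key=cv2.contourArea)
    w=np.array([onz(K,C,p[0],z)[:2]*1e4 for p in cn],np.float32)
    r=cv2.minAreaRect(w);print(nm,'c',np.round(r[0],1)/1e4,'size',np.round(r[1],0)/1e4,'ang',round(r[2],1))
rect(win(250,125,395,225)&((hsv[...,1]<60)&(hsv[...,2]>130)),.008,'plate')
rect(win(285,187,360,198)&(hsv[...,1]<45)&(hsv[...,2]>200),.092,'card')
dk=(hsv[...,2]<110)
rect(win(262,150,280,205)&dk,.02,'A');rect(win(366,150,384,205)&dk,.02,'B')
rect(win(285,155,360,187)&(hsv[...,1]>70),.03,'foot')
print(hsv[184:200,323].tolist())
E
```

```text
plate c [ 0.56143 -0.03085] size [0.1102 0.16  ] ang 12.4
card c [ 0.56065 -0.03107] size [0.0104 0.0751] ang 12.4
A c [ 0.57343 -0.09413] size [0.0547 0.0092] ang 12.3
B c [0.54647 0.03173] size [0.056  0.0091] ang 12.4
foot c [ 0.55175 -0.03282] size [0.0257 0.065 ] ang 14.0
[[20, 42, 109], [19, 50, 107], [18, 53, 110], [20, 43, 124], [25, 19, 150], [50, 4, 189], [75, 5, 217], [90, 6, 226], [83, 5, 226], [38, 5, 221], [20, 18, 213], [17, 27, 201], [10, 8, 193], [120, 4, 200], [113, 5, 205], [120, 5, 206]]
```

>>> play_rows(
  rows=[
    {"x":-6,"y":38,"z":0,"yaw":0,"jaw":100},
    {"x":-6,"y":38,"z":0,"yaw":0,"jaw":100},
    {"x":-6,"y":38,"z":0,"yaw":0,"jaw":100},
    {"x":-6,"y":38,"z":0,"yaw":0,"jaw":100},
    {"x":-6,"y":38,"z":0,"yaw":0,"jaw":100},
    {"x":-6,"y":38,"z":0,"yaw":0,"jaw":100},
    {"x":-6,"y":38,"z":0,"yaw":0,"jaw":100},
    {"x":-6,"y":38,"z":0,"yaw":7,"jaw":100},
  ],
)

```text
time: 10.17
tool_pos: [0.5413, 0.2775, 0.2512]
orientation: [0.151, -3.135, 0.001]
force: [1.6, -1.0, 0.7]
width: 0.0855
gripper_force: 0.0
```

>>> play_rows(
  rows=[
    {"x":0,"y":0,"z":0,"yaw":7,"jaw":100},
    {"x":0,"y":0,"z":0,"yaw":7,"jaw":100},
    {"x":0,"y":0,"z":0,"yaw":7,"jaw":100},
    {"x":0,"y":0,"z":0,"yaw":7,"jaw":100},
    {"x":0,"y":0,"z":0,"yaw":7,"jaw":100},
    {"x":0,"y":0,"z":0,"yaw":7,"jaw":100},
    {"x":0,"y":0,"z":0,"yaw":7,"jaw":100},
    {"x":0,"y":0,"z":0,"yaw":7,"jaw":100},
  ],
)

```text
time: 10.83
tool_pos: [0.5418, 0.2756, 0.2511]
orientation: [-1.35, -2.834, 0.004]
force: [0.6, 0.6, 0.7]
width: 0.0855
gripper_force: 0.0
```

>>> play_rows(
  rows=[
    {"x":0,"y":0,"z":0,"yaw":7,"jaw":100},
    {"x":0,"y":0,"z":0,"yaw":7,"jaw":100},
    {"x":0,"y":0,"z":0,"yaw":7,"jaw":100},
    {"x":0,"y":0,"z":0,"yaw":7,"jaw":100},
    {"x":0,"y":0,"z":0,"yaw":7,"jaw":100},
    {"x":0,"y":0,"z":0,"yaw":7,"jaw":100},
    {"x":0,"y":0,"z":0,"yaw":7,"jaw":100},
    {"x":0,"y":0,"z":0,"yaw":0,"jaw":100},
  ],
)

```text
time: 11.5
tool_pos: [0.5418, 0.2756, 0.2512]
orientation: [-2.405, -2.02, 0.004]
force: [0.6, 0.3, -0.2]
width: 0.0859
gripper_force: 0.0
```

```bash
python3 - <<'E'
from h import *
im,K,C=snap('wrist','w7.png');go(.5444,.2759,.14,-12.7)
x,y=240,150
cv2.imwrite('pics/w7c.png',cv2.resize(im[y:y+120,x:x+160],(800,600),interpolation=cv2.INTER_CUBIC)[:,:,::-1])
E
```

```text
t 11.55 pos [0.5419 0.2756 0.2515] yhead -9.5 xhead 80.5 tilt [-2.5e-03 -9.0e-04 -1.0e+00] q6 0.53 w 0.0857 gf 0.0
shift now (mm) [  0.9   2.7 111.4]
yaw 3.2 shift after yaw [  1.    2.6 111.4]
```

View pics/w7c.png

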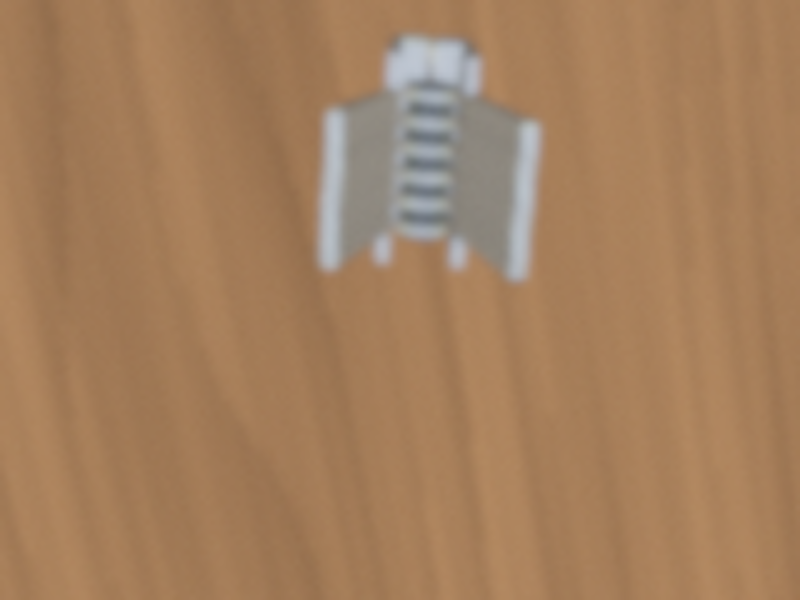

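The clip's tail tops are at crop (318–327, 105–270) on the left and (528–541, 122–280) on the right. That was the last picture allowed, so I go on with numbers only.

```bash
python3 - <<'E'
from h import *
im,K,C=load('w7')
W=np.array([onz(K,C,(240+a/5,150+b/5),.079)[:2] for a,b in((327,105),(318,270),(528,280),(541,122))])
print('clip',W.round(4).tolist(),W.mean(0).round(4));
for a,b in((0,1),(3,2),(1,2),(0,3)): e=W[b]-W[a];print(np.linalg.norm(e).round(4),np.degrees(np.arctan2(e[1],e[0])).round(1))
c=W.mean(0);go(c[0],c[1],.068,-12.9)
E
```

```text
clip [[0.5275, 0.2983], [0.5191, 0.2642], [0.5624, 0.2544], [0.5701, 0.2873]] [0.5448 0.276 ]
0.0351 -103.9
0.0338 -103.2
0.0444 -12.7
0.044 -14.5
t 11.55 pos [0.5419 0.2756 0.2515] yhead -9.5 xhead 80.5 tilt [-2.5e-03 -9.0e-04 -1.0e+00] q6 0.53 w 0.0857 gf 0.0
shift now (mm) [  1.1   3.2 183.4]
yaw 3.4 shift after yaw [  1.3   3.1 183.4]
```

>>> play_rows(
  rows=[
    {"x":0,"y":0,"z":0,"yaw":3.7,"jaw":100},
    {"x":1.3,"y":3.1,"z":30,"yaw":0,"jaw":100},
    {"x":0,"y":0,"z":35,"yaw":0,"jaw":100},
    {"x":0,"y":0,"z":35,"yaw":0,"jaw":100},
    {"x":0,"y":0,"z":30,"yaw":0,"jaw":100},
    {"x":0,"y":0,"z":25,"yaw":0,"jaw":100},
    {"x":0,"y":0,"z":16,"yaw":0,"jaw":100},
    {"x":0,"y":0,"z":10,"yaw":0,"jaw":100},
  ],
)

```text
time: 12.22
tool_pos: [0.5445, 0.2759, 0.0689]
orientation: [-2.459, -1.953, 0.006]
force: [0.6, -0.3, 0.0]
width: 0.0852
gripper_force: 0.0
```

>>> play_rows(
  rows=[
    {"x":0,"y":0,"z":0,"yaw":0,"jaw":70},
    {"x":0,"y":0,"z":0,"yaw":0,"jaw":60},
    {"x":0,"y":0,"z":0,"yaw":0,"jaw":56},
    {"x":0,"y":0,"z":0,"yaw":0,"jaw":56},
  ],
  force=25,
)

```text
time: 12.55
tool_pos: [0.5461, 0.2765, 0.0731]
orientation: [2.463, 1.95, 0.003]
force: [-0.1, 0.5, -0.4]
width: 0.0477
gripper_force: 0.0
```

```bash
python3 - <<'E'
from h import *
go(.5448,.276,.069,-13.3);print(ctrl.get_state()['force'])
E
```

```text
t 12.55 pos [0.5461 0.2765 0.0731] yhead -13.26 xhead 76.74 tilt [ 1.8e-03  8.0e-04 -1.0e+00] q6 0.59 w 0.0477 gf 0.0
shift now (mm) [-0.8 -1.1  4.1]
yaw 0.04 shift after yaw [-0.8 -1.1  4.1]
[-0.1272127   0.48155499 -0.36889887]
```

>>> play_rows(
  rows=[
    {"x":-0.5,"y":-0.5,"z":1.5,"yaw":0,"jaw":56},
    {"x":0,"y":0,"z":0,"yaw":0,"jaw":48},
    {"x":0,"y":0,"z":0,"yaw":0,"jaw":42},
    {"x":0,"y":0,"z":0,"yaw":0,"jaw":36},
    {"x":0,"y":0,"z":0,"yaw":0,"jaw":36},
  ],
)

```text
time: 12.97
tool_pos: [0.5458, 0.2762, 0.0718]
orientation: [2.463, 1.949, 0.004]
force: [-0.1, -0.4, 7.5]
width: 0.0308
gripper_force: 6.2
```

>>> play_rows(
  rows=[
    {"x":0,"y":0,"z":-1,"yaw":0,"jaw":30},
    {"x":0,"y":0,"z":-0.5,"yaw":0,"jaw":24},
    {"x":0,"y":0,"z":0,"yaw":0,"jaw":15},
    {"x":0,"y":0,"z":0,"yaw":0,"jaw":10},
    {"x":0,"y":0,"z":0,"yaw":0,"jaw":10},
    {"x":0,"y":0,"z":0,"yaw":0,"jaw":10},
  ],
)

```text
time: 13.47
tool_pos: [0.5451, 0.276, 0.0725]
orientation: [2.464, 1.949, 0.001]
force: [-2.6, -0.4, 7.2]
width: 0.0174
gripper_force: 27.7
```

The tails are fully squeezed: 17.4 mm at 27.7 N. Lifting.

>>> play_rows(
  rows=[
    {"x":0,"y":0,"z":-5,"yaw":0,"jaw":10},
    {"x":0,"y":0,"z":-20,"yaw":0,"jaw":10},
    {"x":0,"y":0,"z":-35,"yaw":0,"jaw":10},
    {"x":0,"y":0,"z":-40,"yaw":0,"jaw":10},
    {"x":0,"y":0,"z":-40,"yaw":0,"jaw":10},
    {"x":0,"y":0,"z":-30,"yaw":0,"jaw":10},
    {"x":0,"y":0,"z":-10,"yaw":0,"jaw":10},
    {"x":0,"y":0,"z":0,"yaw":0,"jaw":10},
  ],
)

```text
time: 14.13
tool_pos: [0.5456, 0.2762, 0.2548]
orientation: [2.463, 1.948, 0.008]
force: [-0.1, -0.1, -0.9]
width: 0.0175
gripper_force: 27.0
```

```bash
python3 - <<'E'
from h import *
go(.5606,-.0311,.25,12.35);print(ctrl.get_state()['force'])
E
```

```text
t 14.13 pos [0.5456 0.2762 0.2548] yhead -13.31 xhead 76.69 tilt [ 0.0047  0.0018 -1.    ] q6 0.59 w 0.0175 gf 27.0
shift now (mm) [-295.6   85.3    4.3]
yaw -25.66 shift after yaw [-303.4  -51.1    4.3]
[-0.08954552 -0.07195074 -0.88187974]
```

>>> play_rows(
  rows=[
    {"x":0,"y":0,"z":0,"yaw":-6.4,"jaw":10},
    {"x":0,"y":0,"z":0,"yaw":-6.4,"jaw":10},
    {"x":0,"y":0,"z":0,"yaw":-6.4,"jaw":10},
    {"x":0,"y":0,"z":0,"yaw":-6.4,"jaw":10},
    {"x":-15,"y":-2.5,"z":0,"yaw":0,"jaw":10},
    {"x":-30,"y":-5,"z":0,"yaw":0,"jaw":10},
    {"x":-35,"y":-6,"z":0,"yaw":0,"jaw":10},
    {"x":-35,"y":-6,"z":0,"yaw":0,"jaw":10},
  ],
)

```text
time: 14.8
tool_pos: [0.5496, 0.1577, 0.2501]
orientation: [-1.972, -2.443, 0.003]
force: [1.0, -0.3, 0.3]
width: 0.0174
gripper_force: 27.0
```

>>> play_rows(
  rows=[
    {"x":-35,"y":-6,"z":0,"yaw":0,"jaw":10},
    {"x":-35,"y":-6,"z":0,"yaw":0,"jaw":10},
    {"x":-35,"y":-6,"z":0,"yaw":0,"jaw":10},
    {"x":-35,"y":-6,"z":0,"yaw":0,"jaw":10},
    {"x":-30,"y":-5,"z":0,"yaw":0,"jaw":10},
    {"x":-18,"y":-3,"z":0,"yaw":0,"jaw":10},
    {"x":0,"y":0,"z":0,"yaw":0,"jaw":10},
    {"x":0,"y":0,"z":0,"yaw":0,"jaw":10},
  ],
)

```text
time: 15.47
tool_pos: [0.5585, -0.0323, 0.2506]
orientation: [-1.975, -2.44, 0.002]
force: [1.1, 0.9, -1.3]
width: 0.0173
gripper_force: 27.0
```

```bash
python3 - <<'E'
from h import *
go(.5606,-.0311,.19,12.35)
for n in('scene','side'):
    im,K,C=snap(n,n+'8.png');st=ctrl.get_state();M=R.from_rotvec(st['orientation']).as_matrix()
    hsv=cv2.cvtColor(im,cv2.COLOR_RGB2HSV);p=st['tool_pos']
    # predicted pixels of clip points, assuming origin 74.5 mm below TCP
    for nm,h in(('origin',0),('hinge',.038),('tailtop',.079)):
        print(n,nm,proj(K,C,p+M@[0,0,.0745-h]).round(1))
    for nm,X in(('cardtop',[.5606,-.0311,.092]),):print(n,nm,proj(K,C,X).round(1))
    u=proj(K,C,p+M@[0,0,.0745-.02]).astype(int)
    g=(hsv[...,1]<60)&(hsv[...,2]>85);sub=g[u[1]-35:u[1]+75,u[0]-35:u[0]+36]
    print(u)
    for r in range(0,sub.shape[0],2): print(u[1]-35+r,''.join('#' if v else '.' for v in sub[r]))
E
```

```text
t 15.47 pos [ 0.5585 -0.0323  0.2506] yhead 12.03 xhead 102.03 tilt [-2.2e-03  5.0e-04 -1.0e+00] q6 -0.39 w 0.0173 gf 27.0
shift now (mm) [ 0.7  2.4 60.6]
yaw -0.32 shift after yaw [ 0.7  2.4 60.6]
scene origin [300.7 159.6]
scene hinge [299.8 143. ]
scene tailtop [298.8 124. ]
scene cardtop [302.5 193.8]
[300 150]
115 .......................................................................
117 .........................##............................................
119 .......................#####...........................................
121 ........................###............................................
123 ........................###............................................
125 ........................#####..........................................
127 ........................####.#..........###............................
129 ........................#######.........###............................
131 ........................#######.........###............................
133 .........................######.........###............................
135 ...................
[... 6991 characters left out ...]
###.....#####...
234 ...###############################...........############.....#####....
236 ........##############################......###########......####......
238 ............##########################################.....#####.......
240 ................#####################################.....#####........
242 ....................################################.....#####.........
244 ........................###########################.....#####..........
246 .............................########################..####............
248 .................................#########################.............
250 .....................................####################..............
```

```bash
python3 - <<'E'
from h import *
st=ctrl.get_state();M=R.from_rotvec(st['orientation']).as_matrix();p=st['tool_pos']
for n in('scene','side'):
    im,K,C=load(n+'8')
    for off in(.0685,.0745):
      print(n,off,[(a,b,proj(K,C,p+M@[a*.025,b*.021,off-.003]).round(1).tolist()) for a in(1,-1) for b in(1,-1)])
go(.5606,-.0311,.185,12.35)
E
```

```text
scene 0.0685 [(1, 1, [315.4, 159.7]), (1, -1, [311.0, 148.6]), (-1, 1, [290.0, 163.1]), (-1, -1, [286.5, 151.8])]
scene 0.0745 [(1, 1, [315.5, 162.3]), (1, -1, [311.1, 151.1]), (-1, 1, [290.2, 165.7]), (-1, -1, [286.7, 154.3])]
side 0.0685 [(1, 1, [339.2, 171.2]), (1, -1, [330.2, 183.1]), (-1, 1, [359.0, 179.2]), (-1, -1, [350.3, 191.6])]
side 0.0745 [(1, 1, [339.1, 173.0]), (1, -1, [330.1, 184.9]), (-1, 1, [358.8, 181.0]), (-1, -1, [350.1, 193.4])]
t 15.57 pos [ 0.5587 -0.0308  0.2511] yhead 12.22 xhead 102.22 tilt [-1.4e-03  4.0e-04 -1.0e+00] q6 -0.39 w 0.0171 gf 27.0
shift now (mm) [-0.8  1.8 66.1]
yaw -0.13 shift after yaw [-0.8  1.8 66.1]
```

The clip hangs upright, its origin about 74.5 mm below the TCP in both views, and open. I'll lower in two stages.

>>> play_rows(
  rows=[
    {"x":-0.3,"y":1.8,"z":10,"yaw":0,"jaw":10},
    {"x":0,"y":0,"z":20,"yaw":0,"jaw":10},
    {"x":0,"y":0,"z":20,"yaw":0,"jaw":10},
    {"x":0,"y":0,"z":13,"yaw":0,"jaw":10},
    {"x":0,"y":0,"z":3,"yaw":0,"jaw":10},
    {"x":0,"y":0,"z":0,"yaw":0,"jaw":10},
    {"x":0,"y":0,"z":0,"yaw":0,"jaw":10},
    {"x":0,"y":0,"z":0,"yaw":0,"jaw":10},
  ],
)

```text
time: 16.23
tool_pos: [0.5614, -0.0307, 0.1866]
orientation: [1.97, 2.446, 0.001]
force: [1.1, 0.3, 0.4]
width: 0.0172
gripper_force: 27.0
```

```bash
python3 - <<'E'
from h import *
go(.5606,-.0311,.150,12.35)
st=ctrl.get_state();M=R.from_rotvec(st['orientation']).as_matrix();p=st['tool_pos']
im,K,C=snap('scene','scene9.png');hsv=cv2.cvtColor(im,cv2.COLOR_RGB2HSV);g=(hsv[...,1]<60)&(hsv[...,2]>85)
print([proj(K,C,p+M@[a*.025,.021,.0715]).round(1).tolist() for a in(1,-1)],'card ends',[proj(K,C,[.5606+s*.026*-np.sin(np.radians(12.35)),-.0311+s*.026*np.cos(np.radians(12.35)),.092]).round(1).tolist() for s in(1,-1)])
for r in range(160,212): print(r,''.join('#' if v else '.' for v in g[r,270:340]))
E
```

```text
t 16.23 pos [ 0.5614 -0.0307  0.1866] yhead 12.31 xhead 102.31 tilt [ 1.3e-03 -1.0e-04 -1.0e+00] q6 -0.39 w 0.0172 gf 27.0
shift now (mm) [-0.2 -0.9 36.6]
yaw -0.04 shift after yaw [-0.2 -0.9 36.6]
[[316.2, 189.4], [292.0, 193.0]] card ends [[314.5, 192.0], [290.3, 195.7]]
160 ......................#######........###......................########
161 ......................######.........###......................########
162 ......................#######........###......................########
163 ......................####.##........###.......................#######
164 ......................#######........###.........................#####
165 ......................#######........###.##...........................
166 .......................######........######...........................
167 ......................#######........######...........................
168 ...................##########........#####............................
169 ..................###########........#####............................
170 ..................###########........#######..........................
1
[... 2373 characters left out ...]
.........................
203 .....................####.....##############..........................
204 .....................##############..#######..........................
205 .....................##########..###########............#######.......
206 ......................######################.....###############......
207 ......................##########################################......
208 ......................######################################..##......
209 ......................####################################....###.....
210 ......................#######################..###########.....##.....
211 ..................##########################....##########.....###....
```

>>> play_rows(
  rows=[
    {"x":0,"y":-0.7,"z":3,"yaw":0,"jaw":10},
    {"x":0,"y":0,"z":6,"yaw":0,"jaw":10},
    {"x":0,"y":0,"z":7,"yaw":0,"jaw":10},
    {"x":0,"y":0,"z":7,"yaw":0,"jaw":10},
    {"x":0,"y":0,"z":7,"yaw":0,"jaw":10},
    {"x":0,"y":0,"z":4,"yaw":0,"jaw":10},
    {"x":0,"y":0,"z":2,"yaw":0,"jaw":10},
    {"x":0,"y":0,"z":0,"yaw":0,"jaw":10},
  ],
)

```text
time: 16.95
tool_pos: [0.5602, -0.0311, 0.1492]
orientation: [-1.97, -2.446, 0.001]
force: [-0.1, -0.5, -0.7]
width: 0.0168
gripper_force: 27.0
```

>>> play_rows(
  rows=[
    {"x":0,"y":0,"z":0,"yaw":0,"jaw":10},
    {"x":0,"y":0,"z":0,"yaw":0,"jaw":10},
    {"x":0,"y":0,"z":0,"yaw":0,"jaw":10},
    {"x":0,"y":0,"z":0,"yaw":0,"jaw":10},
  ],
)

```text
time: 17.28
tool_pos: [0.5604, -0.0312, 0.1502]
orientation: [1.971, 2.446, 0.001]
force: [-0.4, -0.3, -0.6]
width: 0.017
gripper_force: 27.0
```

```bash
python3 - <<'E'
from h import *
go(.5606,-.0311,.150,12.35)
st=ctrl.get_state();print(st['force'],st['torque'],abs(st['qvel']).max())
M=R.from_rotvec(st['orientation']).as_matrix();p=st['tool_pos']
im,K,C=snap('side','side10.png');hsv=cv2.cvtColor(im,cv2.COLOR_RGB2HSV);g=(hsv[...,1]<60)
v=hsv[...,2]
print('lip corners',[proj(K,C,p+M@[a*.025,b*.021,.0715]).round(1).tolist() for a in(1,-1) for b in (1,-1)])
for r in range(180,222): print(r,''.join((str(min(9,v[r,c]//26)) if g[r,c] else '.') for c in range(310,385)))
E
```

```text
t 17.28 pos [ 0.5604 -0.0312  0.1502] yhead 12.29 xhead 102.29 tilt [ 6.e-04 -0.e+00 -1.e+00] q6 -0.39 w 0.017 gf 27.0
shift now (mm) [0.  0.2 0.2]
yaw -0.06 shift after yaw [0.  0.2 0.2]
[-0.36141607 -0.32841825 -0.55609149] [-0.00087335 -0.00341984 -0.02476091] 0.0012879023124940296
lip corners [[338.5, 200.8], [330.3, 212.4], [356.6, 208.6], [348.6, 220.6]]
180 .........................55652222.22..2.2221...............................
181 ........................555542......22....21...............................
182 ........................5555322....2......22...............................
183 .......................55554223222222.2..112...............................
184 .....................6655553222333332....11................................
185 ..................433555554222.222322...785................................
186 ..................3335566533322221.2.2.3786................................
187 ..................2246666424565332....2255.................................
188 .................2224566643345433322.2674..................................
189 .............
[... 1922 characters left out ...]
3788888766666666666666666555................................
214 .......77......688888887.566666666666666555677.............................
215 ......775.....4888888887.55566666666666665568887...........................
216 ......76.....3788888888..55565566666666665.6888887.........................
217 .....77......688888888..55555555556666655556888888777......................
218 ....775.....6888888888..555555555555666545.688888888877....................
219 ...775.....4888888888....55555555555566555578888888888887..................
220 ...76.....3788888887.......55555555555655557888888888888877................
221 ..77......688888887..........555555555555557888888888888888877.............
```

```bash
python3 -c "
from rig import ctrl
print(ctrl.sign_off())"
```

```text
the job is handed in; nothing more can be done
None
```

The job is handed in at about 17 s of the 61 s: the stand is centred and square on the plate and let go. The arm still holds the spring clip wide open around the card's top edge, which sits about 16 mm into the jaws, and the force readings show no contact.

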